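# Unlock the drying carousel, index the empty socket and load a vase

### The arm

A 7-joint arm with a two-finger parallel gripper is mounted at the origin on the work surface. World frame = base frame: x ahead of the robot, y to its left, z up, the work surface at z = 0. Lengths are in mm, angles in rad, forces in N, time in s.
With the tool pointing down it reaches from about 400 to 850 mm from the base axis. Payload 10.4 kg.
Tool frame: the origin (TCP) lies on the centre line of the jaws, within the pads' length; the fingertips stand 14 mm ahead of it and the grasp point (between the pads) lies 5 mm behind it (r.nose_length is the distance from the TCP to the fingertips, in mm); z points along the fingers, y is the line along which they close (so a half turn about z gives the same grasp; the last joint's range is limited). The gripper opens to 87 mm and grips with 3 to 60 N. Pads are 19 mm wide; open, the fingers measure 117 mm over their backs; the gripper's body (75 mm by 190 mm) begins 51 mm behind the grasp point.
Start: joints at [1.201, 0.332, -0.065, 1.46, 0.022, 1.35, -0.088], TCP at [212.453, -587.805, 236.576] pointing down, gripper open.
Joint ranges: [-2.6, 2.6], [-0.5, 2.12], [-1.47, 1.34], [0.16, 2.42], [-1.27, 4.41], [0.06, 2.06], [-2.6, 2.6]. Speed limits (rad/s): [2.22, 2.22, 2.79, 2.79, 3.14, 3.14, 3.14].

### API

Orientations are given as a unit quaternion [x, y, z, w].
In Python, from station import r, job, read_camera gives the robot as it stands (r), with the cameras as plain functions and the job (job).
- The arm moves only by the tool run_rows, called as name([rows], argument=value, ...), one row to a line, values as JSON. Schema: {"type":"object","properties":{"ticks":{"type":"array","items":{"type":"array","items":{"type":"array","items":{"type":"number"},"minItems":6,"maxItems":6},"minItems":1,"maxItems":12},"minItems":1,"maxItems":1},"jaw":{"type":"number"},"only":{"type":"string"},"quiet":{"type":"boolean"},"lines":{"type":"string"}},"required":["ticks"],"additionalProperties":false}. ticks is a list that holds a single list of rows (three levels of brackets), with 1 to 12 rows, each of 6 numbers: dx, dy, dz in a scale on which 1.0 is 200 mm, then a rotation vector rx, ry, rz in a scale on which 1.0 is 2 rad; each row shifts and turns the commanded pose from where the row before left it, along the tool's axes as they then stand; what a row does not reach is not made up. A row lasts 1/8 s, in which the tool goes at most 62.5 mm and 0.188 rad, less where a joint would pass 70% of its speed; a pose out of reach is approached as far as the arm can. jaw is the finger opening in mm, set as the call begins (left out keeps the last). The fingers move at their own pace and stop on an object; the grip force is fixed at half the most. Time passes only in rows, so rows that do not move let the fingers close. The tool returns the time, the measured TCP pose, the force, the opening and the grip force at its end. only (a regular expression) keeps the lines of the reply that match it, lines (a string "A,B") keeps lines A to B, and quiet returns only ok. Input that does not fit is refused with a message, and nothing moves.
- r.state(): the state, without advancing time (a new reading comes with each control period).
- read_camera(name): name is "scene" or "top"; returns a dict with "img" (480x640x3 uint8, red, green, blue), "z_map" (480x640 float32, mm along the optical axis (not along the pixel's ray), 0 where there is no reading), "camera_matrix" (3x3 intrinsics, pixels), "distortion" ([k1, k2, p1, p2, k3] as OpenCV has them; the pictures are not rectified), "cam_to_world" (4x4, takes a point from camera to world coordinates). Camera axes: x right, y down, z forward; pixel columns grow to the right and rows downward; lengths in mm; the calibration is good to about 2 mm. A picture is of the moment at which its call begins.
- job.hand_in(): hands the job in; it is judged then, once.
The state is a dict: "t": time; "qpos": joint angles; "joint_vel": joint speeds; "effort": joint torques, N m; "tool_pos": TCP position; "tcp_rot": TCP orientation; "contact_force": force on the tool from outside, world axes, zero at the start; "torque": the same for the moment, N m; "opening": finger opening in mm; "grip_force": force on a finger pad.
Only numpy, scipy, OpenCV 4.12 (cv2) and the standard library are available. Lean on these libraries where they do the work, as an engineer would, in place of code of your own. Each camera call takes 0.05 s, during which the arm holds its last target. There are 200 camera calls.

### The job

Bring the carousel's empty socket round to the pointer at the front of the base: pull the black knob fully up to unlock the wheel, turn the knob until the socket is centred on the pointer while the knob is still up, then push the knob fully back down to lock it. After that, set the loose small clay vase gently upright into that socket, and leave the paint jar, the brush cup and the big vase where they stand.

Things in the scene. Friction and masses are not known exactly. Their poses are not given: they have to be found in the camera images.
- carousel: Fixed plywood base of the drying carousel, 310 x 310 x 20 mm; origin at the centre of its underside, on the wheel's vertical axis; its own -x axis points to the front (loading) side. On it turns a wooden wheel 286 mm across, top 46 mm above the table, with four sockets 105 mm from the axis, 90 degrees apart: three hold clay vases fixed in them (tops 144 mm up), one is empty.
- roof (a point): Middle of the front edge of the fixed clear dust roof, 50 mm in front of the wheel's axis, at its top face, 160 mm above the table. The roof is a flat sheet, 310 mm wide, 4 mm thick, on four corner posts, from this edge to the base's back edge; only the strip in front of it is open from above. The knob's stem goes up through the roof.
- loading_point (a point): Fixed point where the middle of the empty socket must come: 105 mm in front of the wheel's axis, 46 mm above the table, in line with the axis and the small dark steel pointer standing on the middle of the base's front edge (top 36 mm above the table).
- pocket (a point): Middle of the empty socket's floor, 49 mm above the table; it moves with the wheel. The socket is a dark wooden ring, inside 58 mm, outside 68 mm across, its rim 58 mm above the table (9 mm above its floor).
- wheel (a joint): Angle of the wheel, rad, positive anticlockwise from above; 0 = empty socket exactly at the pointer; range -1.7 to 1.7; starts between 0.8 and 1.35. It turns with the knob, one to one: easily (about 0.1 N m) with the knob out, staying where it is left; clamped (over 1 N m) with the knob in.
- knob (a joint): How far the lock knob is pulled out (up), in m: 0 = fully in, locked; 0.016 = fully out, at its upper stop. It stays at any height where it is left. Pulling it up takes about 12 N, pushing it in about 4 N.
- knob_grip (a point): Grip point of the lock knob, on the wheel's axis, 199 mm above the table when in; moves with the knob. Black upright bar 62 mm long, 20 mm thick, from 178 to 214 mm above the table when in, on a flange 52 mm across. Its own x axis runs along the bar; its -x end, with a small beak on the flange, points to the empty socket. A dark band on the stem shows when out.
- vase: The loose small clay vase to load, the same shape as those in the sockets: 95 mm tall, origin at the centre of its foot, z up. Foot 44 mm across, belly 56 mm across at 32 mm, narrowing to a straight round neck 32 mm across from 52 mm to the top at 95 mm. Mass about 0.17 kg. It stands on the table, upright.
- paint_jar: Bystander: closed round jar, 60 mm across, 75 mm tall, origin at the centre of its underside, z up. It stands on the right side of the table (-y), as the vase does; which of the two is nearer the robot varies.
- brush_cup: Bystander: white cup 76 mm across, 95 mm tall, with three brushes that reach 210 mm above the table; origin at the centre of its underside, z up.
- big_vase: Bystander: large clay vase 104 mm across, 185 mm tall; origin at the centre of its underside, z up.

How it is judged (in metres and radians):
On the way, in this order (a step that is already met when the one before it is completed fails the run):
1. the knob is pulled out at least 10 mm (value of joint knob above 0.01 m), for 0.1 s.
2. with the knob still out, the empty socket is turned to within 14 mm of the loading point (value of joint knob above 0.006 m and horizontal distance between pocket and loading_point below 0.014 m), for 0.1 s.
3. the knob is pushed back in (within 2.5 mm of home) with the socket still within 14 mm of the loading point and the vase not yet in it (value of joint knob below 0.0025 m and horizontal distance between pocket and loading_point below 0.014 m and horizontal distance between vase and pocket above 0.06 m), for 0.2 s.
At the end, for the whole second after the job is handed in: The knob is in (within 2.5 mm of home), the once empty socket lies within 14 mm of the loading point, and the vase stands upright (within 0.1 rad) and at rest on the socket's floor (foot within 12 mm of its middle and within 4 mm of its height), released (value of joint knob below 0.0025 m and horizontal distance between pocket and loading_point below 0.014 m and horizontal distance between vase and pocket below 0.012 m and z of vase in the frame of pocket between -0.004 and 0.004 m and angle between vase's own z axis and vertical below 0.1 rad and linear speed of vase below 0.02 m/s); the robot touches nothing.
It fails at once if the vase is let fall: it moves faster than 0.8 m/s without being held (linear speed of vase above 0.8 m/s and contact force between the fingers and vase below 0.5 N).
It fails at once if the vase is tipped over (more than 1 rad) (angle between vase's own z axis and vertical above 1 rad).
It fails at once if a bystander is moved more than 30 mm or tipped (distance of any of paint_jar, brush_cup, big_vase from where it was at the start of the episode above 0.03 m or angle between any of paint_jar, brush_cup, big_vase's own z axis and vertical above 0.5 rad).
It fails at once if the wheel is forced round while the knob is in (locked) (value of joint knob below 0.0015 m and (velocity of joint wheel above 0.4 rad/s or velocity of joint wheel below -0.4 rad/s)).
It also fails if it takes over 58 s, if anything falls off the work surface, if the arm or the gripper's body presses on something with over 40 N, if the wrist force passes 120 N, or if a joint passes its speed limit or range.

## Working session

There is one attempt and no reset: what is moved stays moved. The work goes in short steps, Python scripts to look and compute and a tool call to move; the robot and the scene stay as the last step left them, time stands still between calls to the robot, and variables do not carry over. Pictures are saved under pics/ and viewed, at most 10 in all, crops included, and the job is handed in when it is done.

```bash
ls; mkdir -p pics; cat > h.py <<'E'
import numpy as np, cv2
from station import r, job, read_camera
from scipy.spatial.transform import Rotation as R
def cam(n):
    c=read_camera(n); return c
def pts(c):
    K=np.array(c["camera_matrix"]);d=np.array(c["distortion"],float);T=np.array(c["cam_to_world"])
    v,u=np.mgrid[0:480,0:640]
    n=cv2.undistortPoints(np.stack([u,v],-1).reshape(-1,1,2).astype(float),K,d).reshape(480,640,2)
    z=c["z_map"][...,None]
    P=np.concatenate([n*z,z],-1)@T[:3,:3].T+T[:3,3]
    P[c["z_map"]==0]=np.nan
    return P
def ray(c,uv,h):
    K=np.array(c["camera_matrix"]);d=np.array(c["distortion"],float);T=np.array(c["cam_to_world"])
    n=cv2.undistortPoints(np.array(uv,float).reshape(-1,1,2),K,d).reshape(-1,2)
    D=np.c_[n,np.ones(len(n))]@T[:3,:3].T; o=T[:3,3]
    return o+D*((h-o[2])/D[:,2])[:,None]
E
python3 - <<'E'
from h import *
for n in("scene","top"):
    c=cam(n); cv2.imwrite(f"pics/{n}0.png",c["img"][...,::-1]); print(n,np.round(c["cam_to_world"],2).tolist(),np.round(c["camera_matrix"],1).tolist(),c["distortion"])
s=r.state();print(s)
E
```

```text
pics
station.py
scene [[-0.78, 0.51, -0.37, 960.27], [0.63, 0.63, -0.46, 596.67], [-0.0, -0.59, -0.81, 1144.1], [0.0, 0.0, 0.0, 1.0]] [[578.8, 0.0, 321.8], [0.0, 578.8, 250.3], [0.0, 0.0, 1.0]] [-0.15515667  0.          0.          0.          0.        ]
top [[0.01, -1.0, 0.05, 446.8], [-1.0, -0.01, 0.01, 25.04], [-0.01, -0.05, -1.0, 1162.36], [0.0, 0.0, 0.0, 1.0]] [[478.6, 0.0, 314.7], [0.0, 478.6, 245.2], [0.0, 0.0, 1.0]] [-0.09574587  0.          0.          0.          0.        ]
{'t': 0.1, 'qpos': array([ 1.20141591,  0.33278449, -0.06471297,  1.46085315,  0.02160448,
        1.34991486, -0.08848738]), 'joint_vel': array([-0.00124375, -0.00133359, -0.00085804, -0.00311675,  0.00024729,
       -0.00165227,  0.0007019 ]), 'effort': array([ 2.75340084e-03, -6.24547648e+01,  2.54423660e-02, -3.90717673e+01,
       -6.15114067e-02,  3.65284423e-02,  6.83488423e-06]), 'tool_pos': array([ 212.30972898, -587.48114815,  235.85062566]), 'tcp_rot': array([ 9.85001462e-01,  1.72544836e-01, -1.37681840e-04, -6.16901328e-04]), 'contact_force': array([-0.81775142, -0.45082793, -0.12881359]), 'torque': array([ 0.01012561,  0.01510666, -0.01969852]), 'grip_force': 0.0, 'opening': 87.15649931819891}
```

View pics/top0.png

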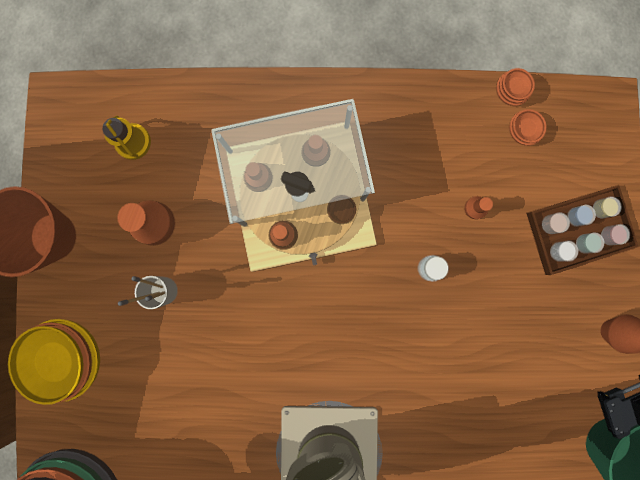

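View pics/scene0.png

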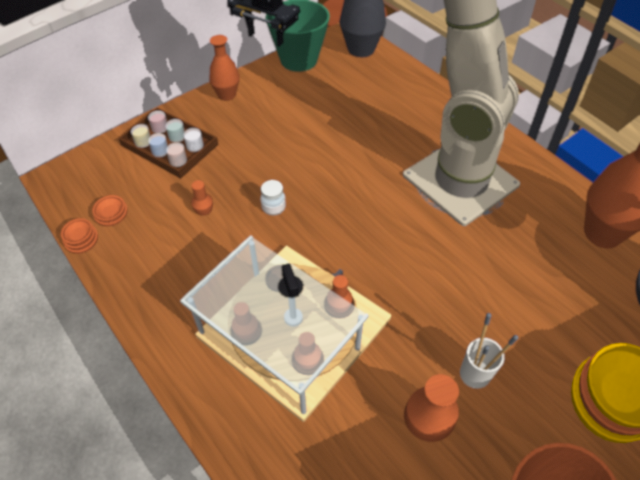

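Top view: the knob is at about (297,184), the empty socket (342,208), the pointer (313,258), the loose vase (479,207), the jar (433,268), the big vase (145,222) and the cup (150,292). In the scene view the knob is at (290,283) and the vase at (202,198).

```bash
python3 - <<'E'
from h import *
from scipy import ndimage
out={}
for n in("top","scene"):
    c=cam(n);P=pts(c);I=c["img"].astype(int);hsv=cv2.cvtColor(c["img"],cv2.COLOR_RGB2HSV)
    ok=np.isfinite(P[...,2])
    # knob: dark
    box=np.zeros((480,640),bool)
    if n=="top": box[165:203,275:320]=1
    else: box[255:305,270:310]=1
    m=box&(I.max(2)<60)
    print(n,"knob px",np.argwhere(m).mean(0)[::-1],m.sum(), "z pct",np.nanpercentile(P[m][:,2],[5,50,95]))
    zt=np.nanpercentile(P[m][:,2],95)
    for lo in (zt-6,):
        q=P[m&(P[...,2]>lo)];q2=q[:,:2]
        ctr,(w,h),a=cv2.minAreaRect(q2.astype(np.float32)); w_=np.linalg.eigh(np.cov(q2.T))
        print(" bar",len(q),q.mean(0).round(1),np.round(ctr,1),w,h,a,"axis",np.degrees(np.arctan2(w_[1][1,1],w_[1][0,1])))
    q=P[m];print(" low",q[q[:,2]<zt-20].mean(0))
    # vase: clusters by height
    up=ok&(P[...,2]>8)&(P[...,0]<750)&(P[...,0]>250)&(P[...,1]<-150)&(P[...,1]>-420)
    l,k=ndimage.label(up)
    for i in range(1,k+1):
        if (l==i).sum()<60: continue
        q=P[l==i];zt=np.percentile(q[:,2],97);t=q[q[:,2]>zt-4]
        print(" obj",(l==i).sum(),"top",zt.round(1),t.mean(0).round(1),((t.min(0)+t.max(0))/2).round(1),"ext",q.min(0).round(),q.max(0).round(), hsv[l==i].mean(0).round())
    if n=="top":
        # base
        for uv,h in (((313,258),36),((342,208),58),((250,270),20),((376,243),20),((232,222),160),((373,192),160),((212,129),160),((353,100),160)):
            print(uv,h,ray(c,[uv],h)[0].round(1),P[uv[1],uv[0]].round(1))
        im=cv2.resize(c["img"][90:280,200:390],None,fx=3.1,fy=3.1,interpolation=cv2.INTER_CUBIC);cv2.imwrite("pics/crop1.png",im[...,::-1])
E
```

```text
top knob px [301.57142857 183.63636364] 77 z pct [176.78082051 201.28513721 213.34517224]
 bar 28 [617.   68.5 211.4] [621.4  75.9] 57.264434814453125 19.499929428100586 70.04713439941406 axis 68.91209901985324
 low [627.58291627  62.24975422 179.91095262]
 obj 501 top 96.8 [ 598.1 -345.4   95.1] [ 597.  -345.7   96.2] ext [ 570. -370.   18.] [ 624. -319.  100.] [ 10. 170. 146.]
 obj 594 top 78.3 [ 451.3 -237.9   76.2] [ 450.7 -237.7   77.3] ext [ 420. -263.    8.] [ 479. -208.   80.] [ 35.  15. 200.]
(313, 258) 36 [471.3  44.3  36. ] [471.2  44.2  40.2]
(342, 208) 58 [587.5 -22.   58. ] [588.7 -22.4  48.9]
(250, 270) 20 [441.2 195.   20. ] [441.2 195.3  18. ]
(376, 243) 20 [ 509.1 -105.6   20. ] [ 509.3 -105.9   17.5]
(232, 222) 160 [542.7 214.2 160. ] [543.1 215.  156.1]
(373, 192) 160 [609.2 -82.9 160. ] [608.7 -82.5 163.2]
(212, 129) 160 [743.3 262.6 160. ] [742.2 261.8 163.6]
(353, 100) 160 [808.5 -39.8 160. ] [806.7 -39.5 165. ]
scene knob px [289.40042827 282.89507495] 467 z pct [176.81756595 210.36410253 216.52698246]
 bar 230 [628.3  79.8 214.2] [628.   77.7] 58.39685821533203 19.157150268554688 72.10095977783203 axis 70.65948148125992
 low [631.10746146  79.00944836 181.36553719]
 obj 540 top 98.5 [ 599.8 -346.2   97.1] [ 599.5 -346.2   98.3] ext [ 574. -371.    8.] [ 627. -319.  102.] [  9. 176. 169.]
 obj 692 top 79.1 [ 455.5 -239.8   77.2] [ 456.5 -239.    79. ] ext [ 427. -269.    8.] [ 486. -206.   83.] [ 43.  13. 203.]
```

View pics/crop1.png

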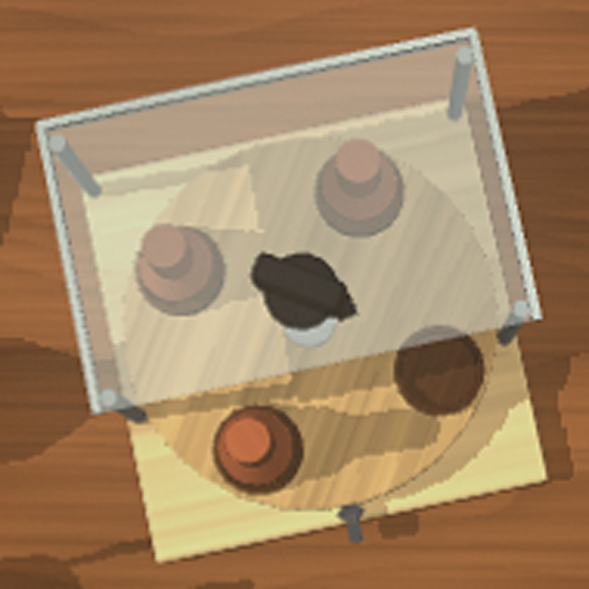

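Crop: the knob bar's beak points lower right toward the empty socket at crop (438,370), and the pointer is at (350,520). That puts the axis at about (627,78), with the wheel at about 0.98 rad. I'll move above the knob now.

The manual's scale: shifts go in shares of 200 mm and turns go in shares of 2 rad. Converting my numbers, 48 mm / 200 = 0.24, -38 mm / 200 = -0.19.

```bash
cat >> h.py <<'E'
def delta(p,ydeg):
    s=r.state();Rt=R.from_quat(s["tcp_rot"]).as_matrix()
    y=np.array([np.cos(np.radians(ydeg)),np.sin(np.radians(ydeg)),0]);z=np.array([0,0,-1.])
    G=np.c_[np.cross(y,z),y,z]
    print("t",s["t"],"d",(Rt.T@(np.array(p)-s["tool_pos"])).round(1),"rot",R.from_matrix(Rt.T@G).as_rotvec().round(3),"F",s["contact_force"].round(1),"open",round(s["opening"],1),"grip",s["grip_force"],"q",s["qpos"].round(2))
E
```

run_rows([
  [[0.24,-0.19,-0.03,0,0,0],[0.24,-0.19,-0.03,0,0,0],[0.24,-0.19,-0.03,0,0,0],[0.24,-0.19,-0.03,0,0,0],[0.24,-0.19,-0.03,0,0,0],[0.24,-0.19,-0.03,0,0,0],[0.24,-0.19,-0.03,0,0,0],[0.24,-0.19,-0.03,0,0,0],[0.24,-0.19,0,0,0,0],[0.24,-0.19,0,0,0,0],[0.24,-0.19,0,0,0,0],[0.24,-0.19,0,0,0,0]],
], jaw=50)

```text
t: 1.7
tool_pos: [600.0, 38.3, 284.6]
tcp_rot: [0.985, 0.172, 0.0, 0.0]
contact_force: [0.7, -1.2, 0.6]
opening: 49.9
grip_force: 0.0
```

```bash
python3 -c "
from h import *
delta([627,78,270],-21.3)"
```

```text
t 1.7 d [ 38.9 -28.2  14.6] rot [ 0.    -0.    -0.853] F [ 0.7 -1.2  0.6] open 49.9 grip 0.0 q [ 0.35  0.32 -0.62  1.43  0.19  1.45 -1.5 ]
```

To row units: 20 mm / 200 = 0.1, 19 mm / 200 = 0.095, -0.171 rad / 2 = -0.0855.

run_rows([
  [[0.095,-0.07,0,0,0,0],[0.1,-0.07,0,0,0,0],[0,0,0,0,0,-0.0855],[0,0,0,0,0,-0.0855],[0,0,0,0,0,-0.0855],[0,0,0,0,0,-0.085],[0,0,0,0,0,-0.085],[0,0,0,0,0,0]],
], jaw=50)

```text
t: 2.7
tool_pos: [626.3, 76.3, 284.3]
tcp_rot: [0.826, 0.564, -0.0, -0.0]
contact_force: [-0.4, 0.0, -0.4]
opening: 50.1
grip_force: 0.0
```

```bash
python3 - <<'E'
from h import *
delta([627,78,197],-21.3)
for n in("scene","top"):
    c=cam(n); b=(slice(190,340),slice(200,400)) if n=="scene" else (slice(100,280),slice(200,400))
    cv2.imwrite(f"pics/{n}2.png",cv2.resize(c["img"][b][...,::-1],None,fx=3,fy=3))
E
```

```text
t 2.7 d [ 1.8  0.1 87.3] rot [-0.  0. -0.] F [-0.4  0.  -0.4] open 50.1 grip 0.0 q [ 0.36  0.42 -0.77  1.34  0.29  1.49 -0.76]
```

View pics/scene2.png

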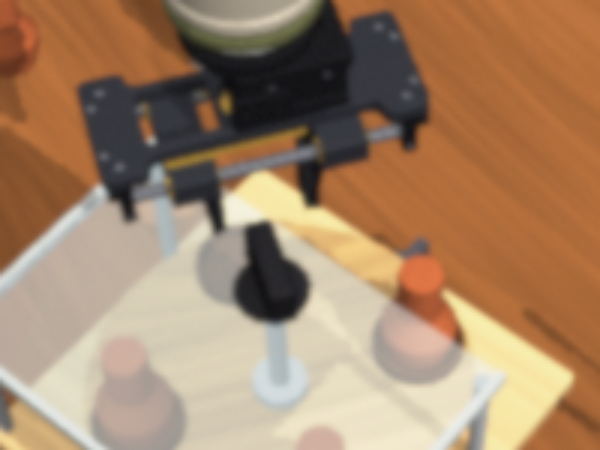

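The bar, at crop (270,265), lies between the fingertips at (217,225) and (310,198), and the orientation matches. Next: descend and close.

To row units: 25 mm / 200 = 0.125, 20 mm / 200 = 0.1.

run_rows([
  [[0.005,0,0.125,0,0,0],[0.005,0,0.125,0,0,0],[0,0,0.1,0,0,0],[0,0,0.06,0,0,0],[0,0,0.025,0,0,0],[0,0,0,0,0,0]],
], jaw=50)

```text
t: 3.55
tool_pos: [627.2, 78.3, 197.8]
tcp_rot: [0.826, 0.564, 0.0, 0.0]
contact_force: [0.5, -0.8, 0.2]
opening: 50.3
grip_force: 0.0
```

run_rows([
  [[0,0,0,0,0,0],[0,0,0,0,0,0],[0,0,0,0,0,0],[0,0,0,0,0,0],[0,0,0,0,0,0]],
], jaw=0)

```text
t: 4.18
tool_pos: [625.5, 79.1, 197.7]
tcp_rot: [0.825, 0.565, -0.001, -0.001]
contact_force: [-9.5, -0.1, 5.6]
opening: 19.6
grip_force: 30.0
```

```bash
python3 -c "
from h import *
delta([627,78,197],-21.3)"
```

```text
t 4.175 d [-0.5  1.8  0.7] rot [-0.003  0.001  0.002] F [-9.5 -0.1  5.6] open 19.6 grip 30.001126653514802 q [ 0.36  0.47 -0.75  1.46  0.32  1.34 -0.78]
```

To row units: -4 mm / 200 = -0.02, -1.7 mm / 200 = -0.0085.

run_rows([
  [[0,-0.0085,0,0,0,0],[0,0,-0.02,0,0,0],[0,0,-0.02,0,0,0],[0,0,-0.02,0,0,0],[0,0,-0.02,0,0,0],[0,0,-0.01,0,0,0],[0,0,0,0,0,0]],
])

```text
t: 5.05
tool_pos: [625.2, 78.9, 213.9]
tcp_rot: [0.825, 0.565, -0.001, -0.001]
contact_force: [7.4, 3.8, -22.6]
opening: 19.6
grip_force: 30.0
```

```bash
python3 -c "
from h import *
delta([627,78,213],-77.4)"
```

```text
t 5.05 d [-0.2  2.   0.9] rot [-0.001  0.001  0.98 ] F [  7.4   3.8 -22.6] open 19.6 grip 29.995506713166833 q [ 0.36  0.46 -0.75  1.45  0.31  1.36 -0.78]
```

To row units: 1.5 mm / 200 = 0.0075, 0.1 rad / 2 = 0.05.

run_rows([
  [[0,0,0.0075,0,0,0],[0,0,0,0,0,0.05],[0,0,0,0,0,0.05],[0,0,0,0,0,0.05],[0,0,0,0,0,0.05],[0,0,0,0,0,0.05],[0,0,0,0,0,0.05],[0,0,0,0,0,0.05],[0,0,0,0,0,0.05],[0,0,0,0,0,0.05],[0,0,0,0,0,0.04],[0,0,0,0,0,0]],
])

```text
t: 6.55
tool_pos: [626.8, 77.0, 213.7]
tcp_rot: [0.994, 0.108, 0.001, 0.001]
contact_force: [10.9, -3.0, -17.9]
opening: 19.7
grip_force: 30.0
```

```bash
python3 - <<'E'
from h import *
delta([627,78,213],-77.4)
for n in("scene","top"):
    c=cam(n); b=(slice(190,390),slice(180,400)) if n=="scene" else (slice(100,280),slice(200,400))
    cv2.imwrite(f"pics/{n}3.png",cv2.resize(c["img"][b][...,::-1],None,fx=3,fy=3))
E
```

```text
t 6.55 d [ 0.4 -0.9  0.7] rot [ 0.002 -0.002 -0.003] F [ 10.9  -3.  -17.9] open 19.7 grip 29.996743476949632 q [ 0.25  0.42 -0.59  1.45  0.24  1.34 -1.71]
```

View pics/top3.png

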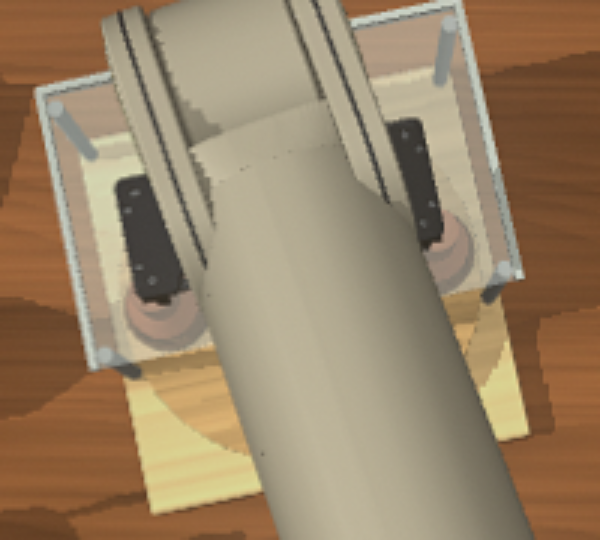

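View pics/scene3.png

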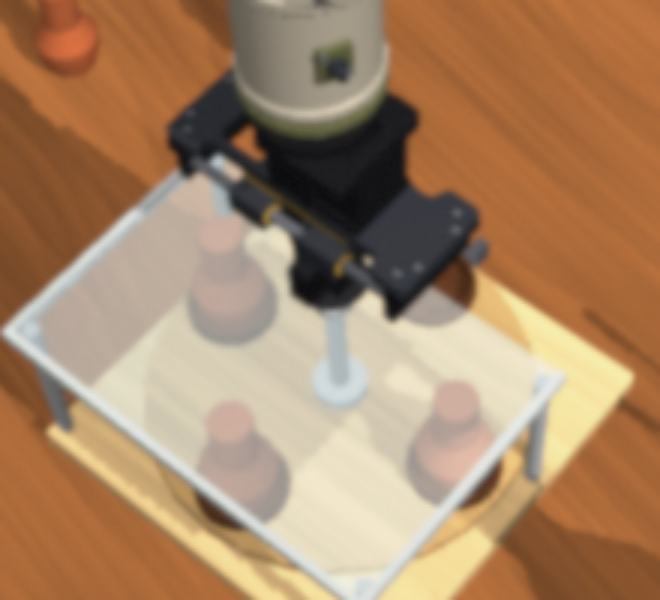

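The side vases at top crop (165,320) and (445,260) line up parallel to the roof edge, and the dark socket is beside the pointer in the scene crop at (440,290). The socket is therefore aligned. Next: push the knob in.

To row units: 4 mm / 200 = 0.02, 3 mm / 200 = 0.015.

run_rows([
  [[0,-0.005,0.015,0,0,0],[0,0,0.02,0,0,0],[0,0,0.02,0,0,0],[0,0,0.02,0,0,0],[0,0,0.01,0,0,0],[0,0,0.0075,0,0,0],[0,0,0,0,0,0],[0,0,0,0,0,0]],
])

```text
t: 7.65
tool_pos: [627.0, 77.1, 198.0]
tcp_rot: [0.994, 0.108, 0.002, 0.002]
contact_force: [3.1, -6.5, 0.6]
opening: 20.1
grip_force: 30.0
```

```bash
python3 -c "
from h import *
delta([627,78,197],-77.4)"
```

```text
t 7.65 d [ 0.2 -0.8  1. ] rot [ 0.004 -0.004 -0.003] F [ 3.1 -6.5  0.6] open 20.1 grip 29.999530777567998 q [ 0.25  0.43 -0.59  1.47  0.24  1.31 -1.72]
```

Almost down. I'll press until the stop force shows.

To row units: 1.5 mm / 200 = 0.0075.

run_rows([
  [[0,0,0.0075,0,0,0],[0,0,0.0075,0,0,0],[0,0,0,0,0,0],[0,0,0,0,0,0]],
])

```text
t: 8.15
tool_pos: [627.1, 77.1, 197.6]
tcp_rot: [0.994, 0.108, 0.003, 0.002]
contact_force: [-4.8, -8.1, 18.9]
opening: 19.7
grip_force: 30.0
```

run_rows([
  [[0,0,-0.01,0,0,0],[0,0,0,0,0,0],[0,0,0,0,0,0],[0,0,0,0,0,0]],
], jaw=50)

```text
t: 8.65
tool_pos: [625.1, 80.1, 194.4]
tcp_rot: [0.994, 0.11, -0.0, -0.0]
contact_force: [0.6, -0.0, 0.0]
opening: 47.3
grip_force: 0.0
```

run_rows([
  [[0,0,-0.05,0,0,0],[0,0,-0.15,0,0,0],[0,0,-0.2,0,0,0]],
], jaw=50)

```text
t: 9.02
tool_pos: [624.8, 79.8, 275.3]
tcp_rot: [0.994, 0.11, -0.001, -0.0]
contact_force: [0.8, -0.3, -0.0]
opening: 50.0
grip_force: 0.0
```

```bash
python3 -c "
from h import *
delta([599,-346,280],-77.4)"
```

```text
t 9.025 d [-118.1  409.9   -4.6] rot [-0.     0.001  0.   ] F [ 0.8 -0.3 -0. ] open 50.0 grip 0.0 q [ 0.24  0.39 -0.6   1.36  0.22  1.46 -1.69]
```

To row units: 51 mm / 200 = 0.255, -14.8 mm / 200 = -0.074.

run_rows([
  [[-0.074,0.255,0,0,0,0],[-0.074,0.255,0,0,0,0],[-0.074,0.255,0,0,0,0],[-0.074,0.255,0,0,0,0],[-0.074,0.255,0,0,0,0],[-0.074,0.255,0,0,0,0],[-0.074,0.255,0,0,0,0],[-0.074,0.255,0,0,0,0],[0,0,0,0,0,0]],
], jaw=60)

```text
t: 10.15
tool_pos: [596.7, -349.8, 274.2]
tcp_rot: [0.994, 0.106, -0.001, 0.001]
contact_force: [0.3, 0.7, -0.9]
opening: 59.8
grip_force: 0.0
```

```bash
python3 - <<'E'
from h import *
delta([599,-346,75],-77.4)
for n in("top","scene"):
    c=cam(n);P=pts(c);I=c["img"].astype(int)
    if n=="top":
        cv2.imwrite("pics/top4.png",cv2.resize(c["img"][100:280,200:400][...,::-1],None,fx=4,fy=3.3))
    else: cv2.imwrite("pics/scene4.png",cv2.resize(c["img"][120:340,150:400][...,::-1],None,fx=2.7,fy=2.7,interpolation=cv2.INTER_CUBIC)); 
    b=np.zeros((480,640),bool)
    if n=="top": b[140:275,200:400]=1
    else: b[200:420,170:400]=1
    # points at socket floor height & dark near expected loading point
    m=b&(np.hypot(P[...,0]-524.5,P[...,1]-55)<50)&(I.sum(2)<200)&(P[...,2]>40)
    px=np.argwhere(m)[:,::-1]
    if len(px):
        (ctr),rad=cv2.minEnclosingCircle(px.astype(np.float32)); print(n,"dark",len(px),px.mean(0),ctr,rad,ray(c,[ctr],53)[0].round(1),P[m].mean(0).round(1))
    k=b&(I.max(2)<60)&(P[...,2]>165)&(P[...,2]<240); q=P[k]
    w=np.linalg.eigh(np.cov(q[:,:2].T));print(n,"knob",len(q),q.mean(0).round(1),np.percentile(q[:,2],[5,95]),np.degrees(np.arctan2(w[1][1,1],w[1][0,1])))
E
```

```text
t 10.15 d [  3.4  -3.5 199.2] rot [ 0.001  0.002 -0.008] F [ 0.3  0.7 -0.9] open 59.8 grip 0.0 q [ 0.73  0.5  -0.41  1.18  0.2   1.5  -1.01]
top dark 198 [305.7020202  237.97474747] (309.0, 236.60000610351562) 13.927046775817871 [520.5  53.8  53. ] [517.3  61.5  52.2]
top knob 47 [618.2  68.5 195.2] [176.32606492 216.26006338] -170.00109166953123
scene dark 213 [327.89671362 279.3286385 ] (324.5, 283.0) 12.619529724121094 [517.7  50.5  53. ] [505.   46.8  51.6]
scene knob 492 [627.6  83.4 200.5] [177.21847492 216.36429224] -170.07776133284915
```

View pics/scene4.png

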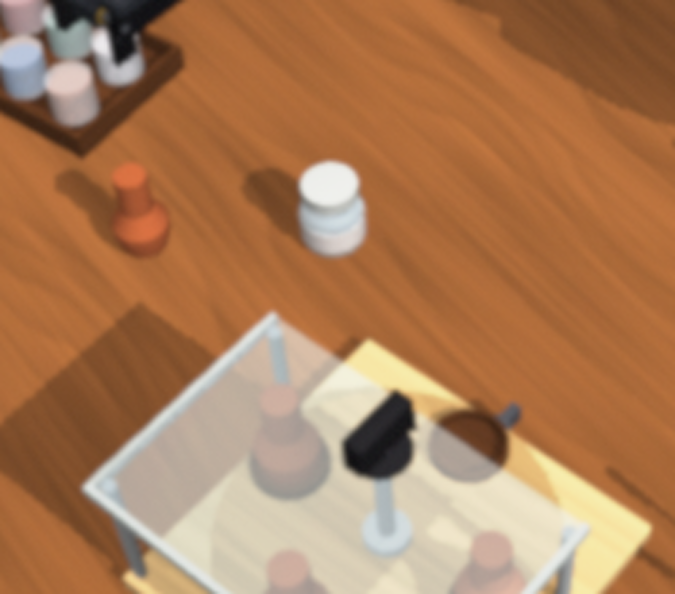

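View pics/top4.png

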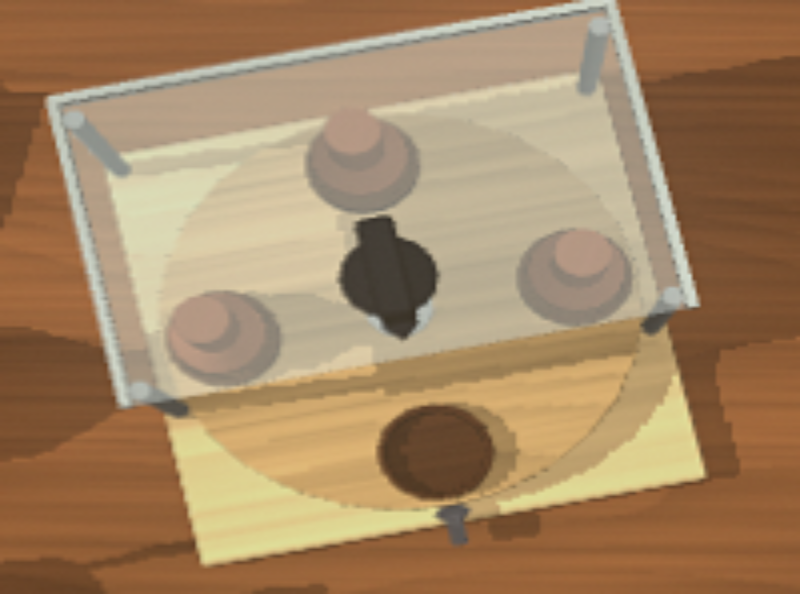

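The knob is fully down, and the socket sits beside the pointer at top crop (437,452), scene crop (468,445). The vase and jar are undisturbed. Next I'll triangulate the socket ring and the vase mouth from both views.

```bash
cat > m.py <<'E'
from h import *
def tri(cs,uvs):
    A=np.zeros((3,3));b=np.zeros(3)
    for c,uv in zip(cs,uvs):
        o=np.array(c["cam_to_world"])[:3,3];d=ray(c,[uv],0)[0]-o;d/=np.linalg.norm(d);M=np.eye(3)-np.outer(d,d);A+=M;b+=M@o
    return np.linalg.solve(A,b)
def blob(m,seed):
    n,l,s,ce=cv2.connectedComponentsWithStats(m.astype(np.uint8));
    i=min(range(1,n),key=lambda i:np.hypot(*(ce[i]-seed)) if s[i,4]>40 else 1e9)
    cn=max(cv2.findContours((l==i).astype(np.uint8),0,1)[0],key=len)
    return cv2.fitEllipse(cv2.convexHull(cn)),s[i]
cs=[cam("top"),cam("scene")]
sock=[];neck=[]
for c,sd,vb in zip(cs,((309,237),(323,284)),((465,190,500,225),(185,175,220,220))):
    I=c["img"].astype(int);hsv=cv2.cvtColor(c["img"],cv2.COLOR_RGB2HSV)
    W=np.zeros((480,640),bool);W[sd[1]-22:sd[1]+22,sd[0]-24:sd[0]+24]=1
    e,s=blob(W&(I.max(2)<115)&(I[...,0]-I[...,2]>20),sd);print("sock",e,s);sock.append(e[0])
    P=pts(c);V=np.zeros((480,640),bool);V[vb[1]:vb[3],vb[0]:vb[2]]=1
    m=V&(hsv[...,0]<14)&(hsv[...,1]>150)
    t=m&(P[...,2]>86);print("neck z",np.nanpercentile(P[t][:,2],[50,90,97]),P[t].mean(0).round(1),t.sum())
    q=P[m&(P[...,2]>15)&(P[...,2]<105)]; print(" belly ext",q[:,:2].min(0),q[:,:2].max(0))
    e,s=blob(m&(P[...,2]>91),np.argwhere(t).mean(0)[::-1]);print(" top",e);neck.append(e[0])
for nm,x in(("sock",sock),("neck",neck)): print(nm,"tri",tri(cs,x).round(1),[ray(c,[u],58 if nm=="sock" else 95)[0].round(1) for c,u in zip(cs,x)])
E
python3 m.py
```

```text
sock ((308.82977294921875, 236.50328063964844), (28.164030075073242, 28.274133682250977), 120.88591766357422) [295 223  29  28 632]
neck z [ 94.62256514  97.81066524 330.60034737] [ 593.5 -333.   105.1] 83
 belly ext [ 570.37035659 -367.57147232] [ 623.7389922  -319.50249121]
 top ((481.9295654296875, 203.71621704101562), (6.4377875328063965, 13.279468536376953), 162.8653106689453)
sock ((324.70928955078125, 282.2452697753906), (22.614917755126953, 26.678131103515625), 95.33573913574219) [313 271  25  21 284]
neck z [ 95.4363025   98.99282095 100.04219959] [ 599.9 -345.    94.9] 112
 belly ext [ 572.4116602  -363.57831813] [ 627.86860549 -320.01064175]
 top ((197.90576171875, 185.3765106201172), (10.1669340133667, 12.343606948852539), 72.25100708007812)
sock tri [520.1  54.   62.7] [array([520.4,  54.1,  58. ]), array([518.1,  51.7,  58. ])]
neck tri [ 598.7 -338.2  100.1] [array([ 596.6, -337.2,   95. ]), array([ 599.2, -346.1,   95. ])]
```

To row units: 50 mm / 200 = 0.25, -3.5 mm / 200 = -0.0175.

run_rows([
  [[0.017,-0.0175,0.2,0,0,0],[0,0,0.25,0,0,0],[0,0,0.225,0,0,0],[0,0,0.175,0,0,0],[0,0,0.1,0,0,0],[0,0,0.06,0,0,0],[0,0,0,0,0,0]],
], jaw=60)

```text
t: 11.22
tool_pos: [601.5, -339.7, 72.8]
tcp_rot: [0.994, 0.11, 0.0, 0.0]
contact_force: [-0.3, 0.3, 0.6]
opening: 59.8
grip_force: 0.0
```

```bash
python3 -c "
from h import *
delta([599,-346,72],-77.4)"
```

```text
t 11.225 d [-3.8  5.6  0.8] rot [ 0. -0.  0.] F [-0.3  0.3  0.6] open 59.8 grip 0.0 q [ 0.72  0.63 -0.4   1.42  0.25  1.14 -1.06]
```

run_rows([
  [[-0.019,0.028,0.004,0,0,0],[0,0,0,0,0,0],[0,0,0,0,0,0]],
], jaw=60)

```text
t: 11.6
tool_pos: [598.9, -346.6, 72.4]
tcp_rot: [0.994, 0.109, 0.0, 0.0]
contact_force: [0.5, 1.0, 0.1]
opening: 59.8
grip_force: 0.0
```

run_rows([
  [[0,0,0,0,0,0],[0,0,0,0,0,0],[0,0,0,0,0,0],[0,0,0,0,0,0],[0,0,0,0,0,0]],
], jaw=0)

```text
t: 12.22
tool_pos: [598.7, -346.4, 71.8]
tcp_rot: [0.994, 0.11, 0.0, 0.0]
contact_force: [-0.3, -1.2, -0.3]
opening: 31.4
grip_force: 29.9
```

```bash
python3 -c "
from h import *
delta([599,-346,72],-77.4)"
```

```text
t 12.225 d [ 0.3 -0.3 -0.2] rot [ 0. -0. -0.] F [-0.3 -1.2 -0.3] open 31.4 grip 29.91631524612785 q [ 0.73  0.63 -0.39  1.42  0.25  1.14 -1.05]
```

To row units: -40 mm / 200 = -0.2, -30 mm / 200 = -0.15.

run_rows([
  [[0,0,-0.05,0,0,0],[0,0,-0.15,0,0,0],[0,0,-0.2,0,0,0],[0,0,-0.15,0,0,0],[0,-0.075,0,0,0,0],[0,-0.15,0,0,0,0],[0.0075,-0.2,0,0,0,0],[0.0075,-0.2,0,0,0,0],[0.0075,-0.2,0,0,0,0],[0.0075,-0.2,0,0,0,0],[0.0075,-0.2,0,0,0,0],[0.0075,-0.2,0,0,0,0]],
], jaw=0)

```text
t: 13.72
tool_pos: [543.8, -64.1, 180.6]
tcp_rot: [0.994, 0.11, -0.001, -0.0]
contact_force: [0.7, -0.3, -2.9]
opening: 31.7
grip_force: 29.9
```

run_rows([
  [[0.0075,-0.2,0,0,0,0],[0.0075,-0.2,0,0,0,0],[0.005,-0.14,0,0,0,0],[0.0025,-0.075,0,0,0,0],[0,0,0,0,0,0],[0,0,0,0,0,0]],
], jaw=0)

```text
t: 14.48
tool_pos: [523.0, 53.4, 181.4]
tcp_rot: [0.994, 0.109, -0.0, 0.0]
contact_force: [-0.1, -0.8, -2.1]
opening: 31.4
grip_force: 29.9
```

```bash
python3 -c "
from h import *
delta([522,54.5,121],-77.4)"
```

```text
t 14.475 d [-0.7 -1.3 60.4] rot [ 0.001  0.001 -0.002] F [-0.1 -0.8 -2.1] open 31.4 grip 29.906606226541044 q [ 0.39  0.21 -0.64  1.77  0.14  1.21 -1.65]
```

To row units: 18 mm / 200 = 0.09, 15 mm / 200 = 0.075.

run_rows([
  [[-0.0035,-0.0065,0.075,0,0,0],[0,0,0.09,0,0,0],[0,0,0.05,0,0,0],[0,0,0.02,0,0,0],[0,0,0,0,0,0]],
], jaw=0)

```text
t: 15.1
tool_pos: [522.0, 56.0, 134.6]
tcp_rot: [0.994, 0.11, -0.0, -0.0]
contact_force: [0.2, 0.1, -1.5]
opening: 31.5
grip_force: 29.9
```

```bash
python3 - <<'E'
from h import *
delta([522,54.5,121],-77.4)
c=cam("scene");cv2.imwrite("pics/scene5.png",cv2.resize(c["img"][210:330,250:400][...,::-1],None,fx=4.5,fy=4.5,interpolation=cv2.INTER_CUBIC))
E
```

```text
t 15.1 d [-0.3  1.5 13.6] rot [-0.  0. -0.] F [ 0.2  0.1 -1.5] open 31.5 grip 29.906839798832152 q [ 0.37  0.26 -0.64  1.82  0.17  1.12 -1.68]
```

View pics/scene5.png

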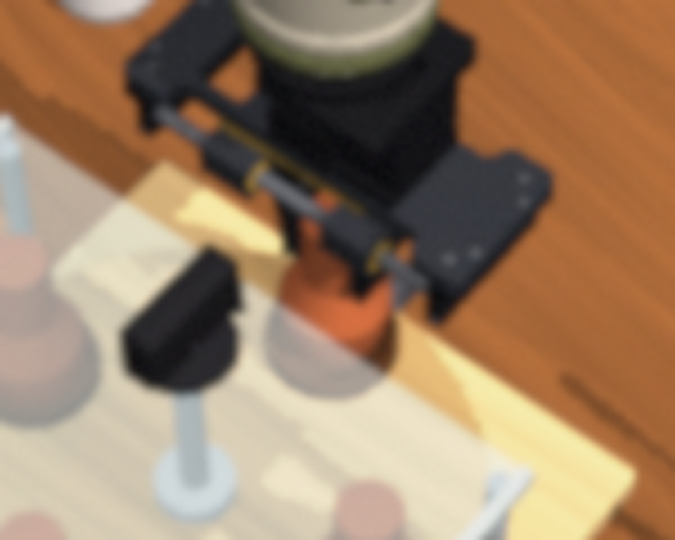

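The vase, belly at crop (335,310), hangs centred over the dark ring at (330,345). Next: lower gently.

To row units: 4 mm / 200 = 0.02, 3 mm / 200 = 0.015.

run_rows([
  [[0,0.005,0.02,0,0,0],[0,0,0.02,0,0,0],[0,0,0.015,0,0,0],[0,0,0.0075,0,0,0],[0,0,0.0035,0,0,0],[0,0,0,0,0,0],[0,0,0,0,0,0]],
], jaw=0)

```text
t: 16.02
tool_pos: [522.3, 55.0, 121.7]
tcp_rot: [0.994, 0.11, 0.0, 0.0]
contact_force: [-0.2, 0.7, -2.5]
opening: 31.7
grip_force: 29.9
```

To row units: 0.7 mm / 200 = 0.0035, 0.5 mm / 200 = 0.0025.

run_rows([
  [[0,0,0.0035,0,0,0],[0,0,0.0035,0,0,0],[0,0,0.0025,0,0,0],[0,0,0,0,0,0],[0,0,0,0,0,0]],
], jaw=0)

```text
t: 16.65
tool_pos: [522.7, 55.0, 120.5]
tcp_rot: [0.994, 0.11, 0.001, 0.0]
contact_force: [-2.1, -0.9, 6.4]
opening: 31.4
grip_force: 29.9
```

On the floor, at the expected height. I'll release and retreat.

To row units: -0.7 mm / 200 = -0.0035.

run_rows([
  [[0,0,-0.0035,0,0,0],[0,0,0,0,0,0],[0,0,0,0,0,0],[0,0,0,0,0,0]],
], jaw=58)

```text
t: 17.15
tool_pos: [522.2, 55.0, 120.2]
tcp_rot: [0.994, 0.11, -0.0, 0.0]
contact_force: [-0.6, 0.1, -0.5]
opening: 56.6
grip_force: 0.0
```

run_rows([
  [[0,0,-0.05,0,0,0],[0,0,-0.125,0,0,0],[0,0,-0.2,0,0,0],[0,0,-0.25,0,0,0],[0,0.15,-0.2,0,0,0],[0,0.25,0,0,0,0],[0,0.3,0,0,0,0],[0,0.3,0,0,0,0],[0,0.3,0,0,0,0],[0,0.25,0,0,0,0],[0,0,0,0,0,0],[0,0,0,0,0,0]],
], jaw=58)

```text
t: 18.65
tool_pos: [589.9, -246.8, 285.7]
tcp_rot: [0.994, 0.11, 0.0, -0.0]
contact_force: [0.6, 0.6, 0.1]
opening: 58.1
grip_force: 0.0
```

```bash
python3 - <<'E'
from h import *
for n in("top","scene"):
    c=cam(n);P=pts(c)
    m=(np.hypot(P[...,0]-522,P[...,1]-54.5)<33)&(P[...,2]>62)
    t=m&(P[...,2]>135)&(P[...,2]<155)
    print(n,P[t].mean(0).round(1),np.nanpercentile(P[m][:,2],[90,98]))
    b=(slice(130,280),slice(210,400)) if n=="top" else (slice(210,340),slice(230,400))
    cv2.imwrite(f"pics/{n}6.png",cv2.resize(c["img"][b][...,::-1],None,fx=4,fy=4,interpolation=cv2.INTER_CUBIC))
a=[cv2.resize(cv2.imread(f"pics/{n}6.png"),(400,320)) for n in("top","scene")]
cv2.imwrite("pics/both6.png",np.hstack(a)); print(r.state()["contact_force"])
E
```

```text
top [519.9  55.7 143.9] [145.18575087 147.21175888]
scene [525.3  54.4 143.5] [144.95290614 146.92658651]
[-0.5450924   0.42471241  0.62561002]
```

View pics/both6.png

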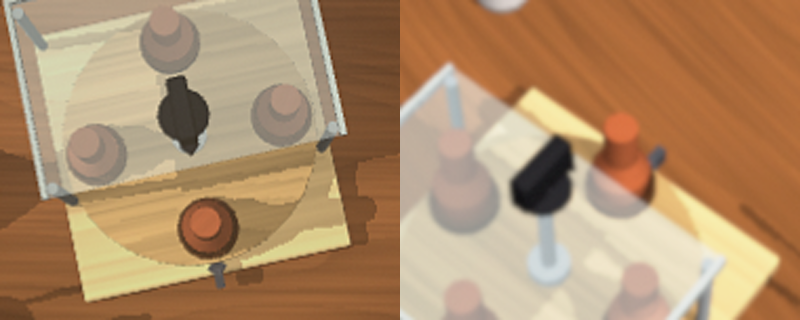

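The vase stands upright in the socket at the pointer (left view (208,228), right view (620,165)). Its top is at 144 mm, and the knob is down.

```bash
python3 -c "
from station import r, job, read_camera
print(job.hand_in())"
```

```text
the job is handed in; nothing more can be done
None
```

The job is handed in: I turned the socket to the pointer, locked the knob back down and set the vase upright in the socket, clear of the bystanders; the last pictures agree, but no verdict was shown.

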